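Change the bench supply over from mains to generator

ROBOT

A 7-joint arm with a two-finger parallel gripper is mounted at the origin on a cart in front of the work surface, level with it; the furniture and walls round the work are solid. World frame = base frame: x ahead of the robot, y to its left, z up, the work surface at z = 0. Lengths are in mm, angles in rad, forces in N, time in s.
With the tool pointing down it reaches from about 400 to 900 mm from the base axis. Payload 5.5 kg.
Tool frame: the origin (TCP) lies between the finger pads; the fingertips stand ctrl.tip_extent ahead of it and the grasp point (between the pads) lies 3 mm ahead of it (ctrl.tip_extent is the distance from the TCP to the fingertips, in mm); z points along the fingers, y is the line along which they close (so a half turn about z gives the same grasp; the last joint's range is limited). The gripper opens to 92 mm and grips with 3 to 60 N. Pads are 19 mm wide; open, the fingers measure 130 mm over their backs; the gripper's body (75 mm by 190 mm) begins 47 mm behind the grasp point.
Start: joints at [1.441, 0.501, -0.427, 1.55, 0.221, 1.138, -0.21], TCP at [248.836, -600.483, 248.729] pointing down, gripper open.
Joint ranges: [-2.88, 2.88], [-0.31, 2.03], [-1.54, 1.56], [0.2, 2.42], [-1.41, 4.55], [0.19, 2.02], [-2.57, 2.57]. Speed limits (rad/s): [2.57, 2.57, 3.14, 3.14, 3.14, 3.14, 3.14].

INTERFACE

Orientations are given as [roll, pitch, yaw] about the fixed x, y, z axes, in that order (R = Rz(yaw) Ry(pitch) Rx(roll)).
In Python, from bench import ctrl gives the robot as it stands.
- The arm moves only by the tool arm_command, never from a script. Its argument "plan" is a list of rows, each a list of 3 entries, a list of its own where there are three numbers: the shift along the world's x, y, z in units of 25 mm (1.0 is 25 mm), then the turn about the world's z in units of 8 degrees (1.0 is 8 degrees), then the closure in counts, from 0 (fully open) to 255 (shut). A call has 1 to 8 rows; each row is the pose to reach, as a shift and turn from the pose commanded when the call began; what a row does not reach only later rows make up. A row lasts 1/8 s, in which the tool goes at most 62.5 mm and 10.7 degrees, less where a joint would pass 70% of its speed; a pose out of reach is approached as far as the arm can. A call with a gripper value outside its range is refused whole. The fingers move at their own pace and stop on an object; "newtons" is the grip in N (left out, the last holds). Time passes only in rows, so rows that repeat a pose let the fingers close. It gives the time, the measured TCP pose, the force, the opening and the grip force at its end, in the units of the state.
- ctrl.observe(): the state, without advancing time (a new reading comes with each control period).
- ctrl.get_image(name): name is "scene" or "top"; returns a dict with "pixels" (480x640x3 uint8, red, green, blue), "depth" (480x640 float32, mm along the optical axis (not along the pixel's ray), 0 where there is no reading), "mtx" (3x3 intrinsics, pixels), "dist_coeffs" ([k1, k2, p1, p2, k3] as OpenCV has them; the pictures are not rectified), "extrinsics" (4x4, takes a point from world to camera coordinates). Camera axes: x right, y up, looking along -z (the intrinsics and any distortion apply to the point x, -y, -z); pixel columns grow to the right and rows downward; lengths in mm; the calibration is good to about 2 mm. A picture is of the moment at which its call begins.
- ctrl.close_job(): hands the job in; it is judged then, once.
Trained networks look in a picture, given as the dict that the camera call returned (one of the last four; its "shot" number tells which), for a name from the list of things; names that differ only in an ending like _2 or _b are one class to them, and where a whole thing is asked for, a point or a joint stands for the part that bears it (a point fixed in the world has none). Each returns a list of dicts, best first, with "conf" (0 to 1); they miss things now and then, are a little off and sometimes report something else, mostly with a low value. They report only what shows in the picture. A call takes as long as a camera call.
- ctrl.trace(picture, thing): "region" (480x640 bool, what is visible of it) and "bbox" ([left, top, width, height] in pixels, round what is visible of it).
The state is a dict: "t": time; "qpos": joint angles; "qvel": joint speeds; "joint_efforts": joint torques, N m; "tcp_pos": TCP position; "tool_rot": TCP orientation; "ft_force": force on the tool from outside, world axes, zero at the start; "moment": the same for the moment, N m; "opening": finger opening in mm; "grip_force": force on a finger pad.
Only numpy, scipy, OpenCV 4.12 (cv2) and the standard library are available. Lean on these libraries where they do the work, as an engineer would, in place of code of your own. Each camera call takes 0.05 s, during which the arm holds its last target. There are 200 camera calls.

TASK

The bench is to run on the generator now; the changeover switch on the grey sloping-top power box must only be moved while the breaker beside it is off. Push the breaker's toggle over to off, towards the low front edge of the box, then slide the long changeover lever from its far end (mains, one pip) past the off notch in the middle until it sits fully home at its near end (generator, two pips), and then push the breaker's toggle back to on. Only push gently with the fingertips: do not grip the lever or the toggle, do not shove, tip or lift the box, and leave everything else where it lies.

Things in the scene. Friction and masses are not known exactly. Their poses are not given: they have to be found in the camera images.
- changeover_box: Grey power box, 265 mm deep (x), 290 wide (y; handles add 32 each side), 7 kg, loose on rubber feet; pushes up to 20 N do not shift it. Origin: centre of its underside; x to its high rear, y to its left, z up. Face slopes 12 degrees, from z = 78 mm at x = -115 (front) to z = 120 at x = 85; then a flat ledge at z = 120 to x = 140; inlets at the back to x = 175. All box coordinates below are in this frame, mm
- switch_axis (a point): Point on the box, at (-16, 66, 85): on the changeover lever's hinge axis, which runs along the box's y. Around it, on the left half of the face, is the switch: a black moulding, 118 mm along the slope by 66, its top 16 mm above the face, with a slot for the lever; one white pip marks its far (mains) end, a ring beside the slot the middle, two pips its near (generator) end. Axes as the box
- changeover_lever (a joint): Angle of the lever. 0 rad: far end (mains, one pip); 0.6: off, the middle detent; 1.2: near end (generator, two pips), a hard stop, towards the box's front. A spring detent holds it at each of the three; let go, it snaps into the nearest (they part at 0.3 and 0.9). 3 to 6 N at the grip moves it. Starts at the far end
- lever_grip (a point): Centre of the changeover lever's grip: a black T-bar 17 mm thick, 42 long, along the box's y, on a steel stalk 10 mm thick, 85 mm from the axis. In the box's frame it is at (16, 66, 163) at the far end, (-34, 66, 168) in the middle, (-78, 66, 143) at the near end. Its axes turn with the lever
- breaker_axis (a point): Point on the box, at (-20, -68, 105): on the breaker toggle's hinge axis, which runs along the box's y. Around it, on the right half of the face, is the breaker: a grey moulding 124 mm along the slope by 78, its top 20 mm above the face, 23 mm round the toggle. Other details of the face stand less than 13 mm out. Axes as the box
- breaker_toggle (a joint): Angle of the breaker's toggle. 0 rad: off (towards the box's front, low edge); 0.6: on (towards its rear). It snaps over centre at 0.3 and stays at either end, both hard stops; 4 to 6 N at its tip turns it over. Starts on
- toggle_tip (a point): Middle of the end face of the breaker's black toggle, which is 22 mm wide (y), 11 thick, stands about 25 out of the breaker, and ends 46 mm from its axis. In the box's frame it is at (-16, -68, 151) when on and (-43, -68, 145) when off; the breaker's top below it is at z = 121. Its axes turn with the toggle
- gland_on_ledge: the pale grey plastic cable gland (27x31x27 mm) standing on the box's flat rear ledge; its origin is the centre of its underside; must stay where it is
- gland_in_front: a second pale grey cable gland (27x31x27 mm) standing on the bench just in front of the box; origin at the centre of its underside; must stay where it is
- screwdriver: yellow-handled screwdriver, 178 mm long, 24 mm thick, lying on the bench to the right of the box; origin under its middle; must stay where it is
- tape_measure: orange pocket tape measure, 64x81x36 mm, standing on the bench to the left of the box; origin under its middle; must stay where it is
- notebook: dark blue pocket notebook, 144x94x14 mm, lying on the left of the bench; origin under its middle; must stay where it is
- power_meter: yellow hand-held meter, 161x72x32 mm, lying on the right of the bench; origin under its middle; must stay where it is

How it is judged:
By the outcome, as a careful person would: the job done as asked, in the order asked, and still so for the second after the job is handed in, with the robot touching nothing.
It also fails if it takes over 51 s, if anything falls off the work surface, if the arm or the gripper's body presses on something with over 40 N, if the wrist force passes 120 N, or if a joint passes its speed limit or range.

## Working session

There is one attempt and no reset: what is moved stays moved. The work goes in short steps, Python scripts to look and compute and a tool call to move; the robot and the scene stay as the last step left them, time stands still between calls to the robot, and variables do not carry over. Pictures are saved under pics/ and viewed, at most 10 in all, crops included, and the job is handed in when it is done.

Besides the shell and the picture viewer there is one more tool, called after "Call:" as name(argument=value, ...) on one line, values as JSON. arm_command: Moves the arm, as the interface text tells. Its arguments: {"type":"object","properties":{"plan":{"type":"array"},"newtons":{"type":"number"}},"required":["plan"]}

```bash
ls; mkdir -p pics; cat > h.py <<'E'
import numpy as np, cv2
from bench import ctrl
def pts(im, mask):
    v,u=np.nonzero(mask&(im['depth']>0)); d=im['depth'][v,u]
    n=cv2.undistortPoints(np.c_[u,v].astype(float)[:,None],im['mtx'],im['dist_coeffs'])[:,0]
    c=np.c_[n[:,0]*d,-n[:,1]*d,-d]; E=im['extrinsics']
    return (c-E[:3,3])@E[:3,:3], np.c_[u,v]
E
python3 - <<'E'
from h import *
s=ctrl.observe(); print(s, ctrl.tip_extent)
for n in ['scene','top']:
    im=ctrl.get_image(n); cv2.imwrite(f'pics/{n}0.png',im['pixels'][:,:,::-1])
    for k in ['changeover_box','changeover_lever','breaker_toggle','gland_on_ledge','gland_in_front','screwdriver','tape_measure']:
        for r in ctrl.trace(im,k)[:1]:
            p,_=pts(im,r['region']); print(n,k,round(r['conf'],2),r['bbox'],np.median(p,0).round(),np.percentile(p,2,axis=0).round(),np.percentile(p,98,axis=0).round())
E
```

```text
pics
{'t': 0.0, 'qpos': array([ 1.44119578,  0.50185614, -0.42681002,  1.55144343,  0.22083187,
        1.13829924, -0.21028963]), 'qvel': array([-4.44135042e-05, -1.49356185e-03,  1.52078226e-04,  8.86089052e-04,
       -5.17563306e-05, -1.52803545e-04,  1.46449511e-04]), 'joint_efforts': array([-1.13712495e-04, -5.66584396e+01, -5.81581369e+00, -2.79110295e+01,
       -6.84010657e-02,  3.08171986e-02,  2.48664219e-04]), 'tcp_pos': array([ 248.5143623 , -599.90790086,  247.67751712]), 'tool_rot': array([-3.13965303e+00, -4.96660393e-05,  3.92894310e-01]), 'ft_force': array([ 1.39491908,  0.85542132, -0.02690832]), 'moment': array([ 0.02809249, -0.0528846 , -0.00669043]), 'grip_force': 0.0, 'opening': 91.84276067039974} 22.0
scene changeover_box 0.74 [226.3, 211.3, 128.0, 112.5] [519. 104. 102.] [417. -62.  21.] [686. 250. 134.]
scene changeover_lever 0.63 [252.1, 240.8, 16.9, 25.3] [576. 158. 158.] [554. 140. 108.] [619. 174. 174.]
scene breaker_toggle 0.44 [310.5, 239.9, 7.2, 8.4] [524.  32. 139.] [519.  20. 123.] [543.  40. 154.]
scene gland_on_ledge 0.56 [309.8, 205.8, 12.1, 11.2] [643. -34. 138.] [634. -49. 121.] [659. -23. 150.]
scene gland_in_front 0.48 [296.6, 322.7, 14.9, 14.4] [379. 140.  24.] [371. 129.   4.] [393. 150.  30.]
scene tape_measure 0.85 [179.9, 303.5, 35.7, 29.5] [529. 358.  33.] [489. 323.   0.] [590. 397.  38.]
```

View pics/scene0.png

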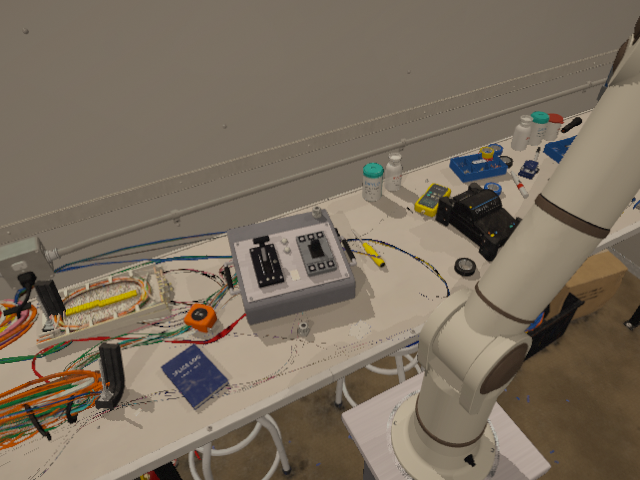

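View pics/top0.png

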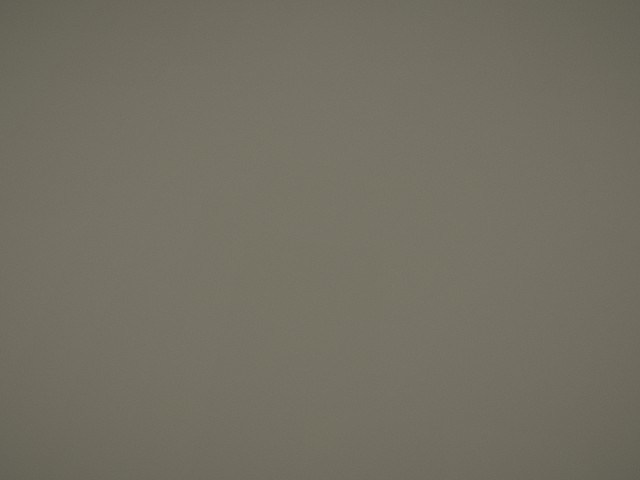

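```bash
python3 - <<'E'
from h import *
from scipy.optimize import least_squares
im=ctrl.get_image('scene')
cv2.imwrite('pics/crop1.png',cv2.resize(im['pixels'][195:345,160:370,::-1],None,fx=3.8,fy=3.8,interpolation=cv2.INTER_CUBIC))
E=im['extrinsics']; print('cam',(-E[:3,:3].T@E[:3,3]).round())
r=ctrl.trace(im,'changeover_box')[0]['region']
p,uv=pts(im,r)
m=(p[:,2]>85)&(p[:,2]<126)
# ledge: flat z~120 ; slope gradient
g=p[(p[:,2]>60)&(p[:,2]<112)]
c=np.linalg.lstsq(np.c_[g[:,:2],np.ones(len(g))],g[:,2],rcond=None)[0]
for _ in range(10):
    e=g[:,2]-np.c_[g[:,:2],np.ones(len(g))]@c; k=abs(e)<3
    c=np.linalg.lstsq(np.c_[g[k,:2],np.ones(k.sum())],g[k,2],rcond=None)[0]
print('slope',c,np.arctan2(c[1],c[0]),np.hypot(*c[:2]),k.sum())
f=p[(p[:,2]>15)&(p[:,2]<65)]; print(len(f)); 
rect=cv2.minAreaRect(p[p[:,2]>70][:,:2].astype(np.float32)); print(rect)
np.save('p.npy',p)
# all points near box, no mask
P,_=pts(im,np.ones((480,640),bool)); np.save('all.npy',P)
Q=P[(P[:,2]>140)&(P[:,2]<180)&(P[:,0]>430)&(P[:,0]<720)&(abs(P[:,1]-90)<180)]
for a,b in [(100,260),(0,70)]:
    q=Q[(Q[:,1]>a)&(Q[:,1]<b)]; print(len(q),q.mean(0),q.min(0),q.max(0),cv2.minAreaRect(q[:,:2].astype(np.float32)))
E
```

```text
cam [-284.  402.  983.]
slope [  0.21583646  -0.0372756  -11.23599494] -0.17101604955333527 0.21903161451673808 2851
1365
((577.5699462890625, 89.24569702148438), (346.8775939941406, 296.4447326660156), 79.0034408569336)
145 [578.88991105 156.51052924 163.26598859] [567.20768864 134.15840333 140.63065666] [594.1624643  176.57010901 176.01508358] ((579.0027465820312, 155.95249938964844), (41.83404541015625, 23.62636947631836), 80.08453369140625)
44 [525.9187605   29.80157337 148.00443734] [518.11623437  19.77966155 140.67750533] [535.30738664  39.49729023 154.86022974] ((525.8394165039062, 30.000362396240234), (18.588747024536133, 15.214674949645996), 63.27497100830078)
```

View pics/crop1.png

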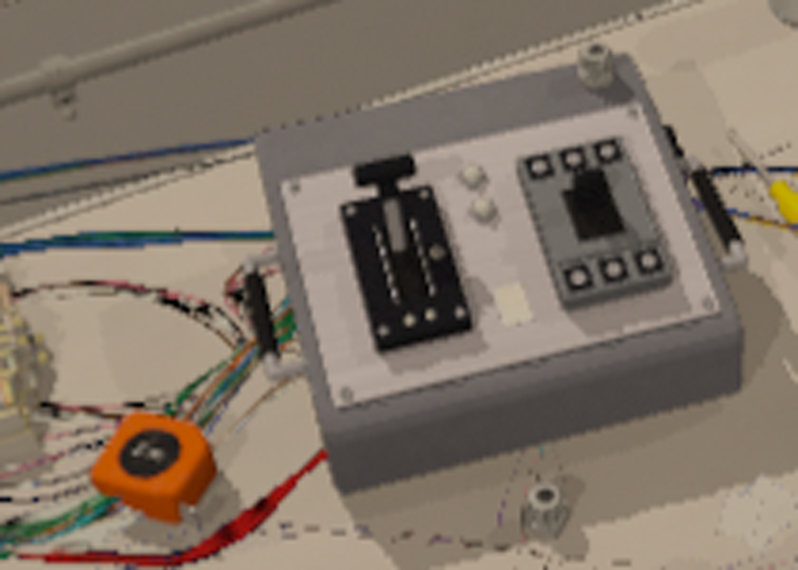

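The scene shows the box with its lever at about (262,241) and the toggle at about (314,244). The top camera is blind. Fitted box pose: origin about (555, 93), yaw about -10°. I'll move above the toggle with the gripper closed.

Call:
arm_command(plan=[[[0.5,1,1],0,255],[[1.5,3,2],-0.5,255],[[2.5,5,2],-1.3,255],[[3.5,7,2],-2,255],[[4.5,9,2],-2.8,255],[[5.5,11,2],-3.5,255],[[6.5,13,2],-4.1,255],[[7.5,15,2],-4.1,255]])

```text
t: 1.9
tcp_pos: [437.0, -223.9, 299.1]
tool_rot: [3.141, -0.001, -0.181]
ft_force: [1.1, 0.0, 0.1]
opening: 16.4
grip_force: 0.0
```

Call:
arm_command(plan=[[[1,2,0],0,255],[[2,4,0],0,255],[[3,6,0],0,255],[[4,8,0],0,255],[[4.8,10,0],0,255],[[4.8,10,-1.8],0,255],[[4.8,10,-3.6],0,255],[[4.8,10,-3.6],0,255]])

```text
t: 2.9
tcp_pos: [553.6, 24.2, 205.7]
tool_rot: [3.14, 0.007, -0.179]
ft_force: [-0.9, -0.1, -0.1]
opening: 0.7
grip_force: 0.0
```

```bash
python3 - <<'E'
from h import *
im=ctrl.get_image('scene'); s=ctrl.observe(); print(s['tcp_pos'],s['opening'],s['t'])
cv2.imwrite('pics/crop2.png',cv2.resize(im['pixels'][195:305,220:370,::-1],None,fx=5,fy=5,interpolation=cv2.INTER_CUBIC))
P,_=pts(im,np.ones((480,640),bool))
t=s['tcp_pos']
q=P[(np.hypot(*(P[:,:2]-t[:2]).T)<60)&(P[:,2]>160)&(P[:,2]<215)]
R=np.array([[np.cos(-.175),-np.sin(-.175)],[np.sin(-.175),np.cos(-.175)]])
b=(q[:,:2]-[555,93])@R
print('finger in box frame',len(q),b.min(0),b.max(0),q[:,2].min(), 'tcp',(t[:2]-[555,93])@R)
E
```

```text
[555.50532065  24.53593303 208.14060962] 0.6931781336407443 2.95
finger in box frame 105 [ -2.36768734 -82.94424798] [ 20.9078882 -48.3037305] 183.10055541660327 tcp [ 12.41775384 -67.33040327]
```

View pics/crop2.png

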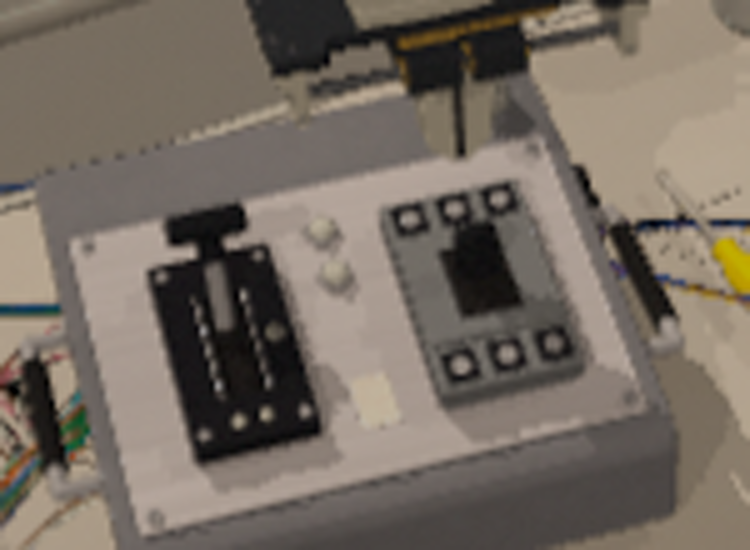

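Call:
arm_command(plan=[[[0,0,-0.8],0,255],[[0,0,-1.5],0,255],[[0,0,-1.9],0,255],[[0,0,-1.9],0,255]])

```text
t: 3.45
tcp_pos: [555.7, 24.4, 160.4]
tool_rot: [3.141, 0.002, -0.18]
ft_force: [-0.3, 0.2, 0.7]
opening: 0.6
grip_force: 0.0
```

Call:
arm_command(plan=[[[-0.3,0.05,0],0,255],[[-0.5,0.09,0],0,255],[[-0.6,0.11,0],0,255],[[-0.7,0.13,0],0,255],[[-0.8,0.14,0],0,255],[[-0.8,0.14,0],0,255]])

```text
t: 4.2
tcp_pos: [536.4, 28.2, 161.6]
tool_rot: [-3.142, -0.0, -0.18]
ft_force: [3.1, -0.4, 2.8]
opening: 0.4
grip_force: 1.6
```

Call:
arm_command(plan=[[[-0.1,0.02,0],0,255],[[-0.2,0.035,0],0,255],[[-0.3,0.05,0],0,255],[[-0.4,0.07,0],0,255],[[-0.4,0.07,0],0,255]])

```text
t: 4.82
tcp_pos: [525.7, 29.8, 161.0]
tool_rot: [3.141, 0.001, -0.179]
ft_force: [0.1, 0.0, 0.7]
opening: 0.7
grip_force: 0.0
```

```bash
python3 - <<'E'
from h import *
im=ctrl.get_image('scene'); s=ctrl.observe(); print(s['tcp_pos'],s['ft_force'],s['t'])
cv2.imwrite('pics/crop3.png',cv2.resize(im['pixels'][195:305,220:370,::-1],None,fx=5,fy=5,interpolation=cv2.INTER_CUBIC))
E
```

```text
[526.04000534  29.76746284 161.11542668] [ 0.42512855 -0.19171914 -0.33496952] 4.875
```

View pics/crop3.png

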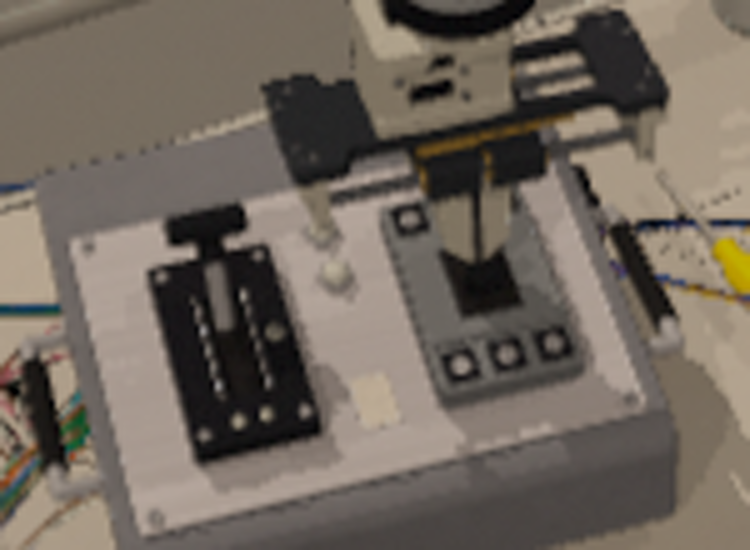

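Force fell to zero, which fits the toggle snapping over. I'll lift and move behind the lever, then check the toggle from there.

Call:
arm_command(plan=[[[0,0,1.2],0,255],[[0.3,0,2.8],0,255],[[1.3,1,2.8],0,255],[[2.3,2.5,2.8],0,255],[[3.3,4,2.8],0,255],[[3.3,4.85,2.8],0,255],[[3.3,4.85,2.3],0,255],[[3.3,4.85,2.3],0,255]])

```text
t: 5.88
tcp_pos: [607.4, 148.8, 216.8]
tool_rot: [3.139, 0.003, -0.181]
ft_force: [0.1, -0.5, -0.7]
opening: 0.5
grip_force: 0.0
```

```bash
python3 - <<'E'
from h import *
im=ctrl.get_image('scene'); s=ctrl.observe(); print(s['tcp_pos'],s['ft_force'],s['t'])
cv2.imwrite('pics/crop4.png',cv2.resize(im['pixels'][195:305,220:370,::-1],None,fx=5,fy=5,interpolation=cv2.INTER_CUBIC))
E
```

```text
[608.00111826 148.4946362  217.49757627] [ 0.42031487 -0.27667794 -0.20562081] 5.925
```

View pics/crop4.png

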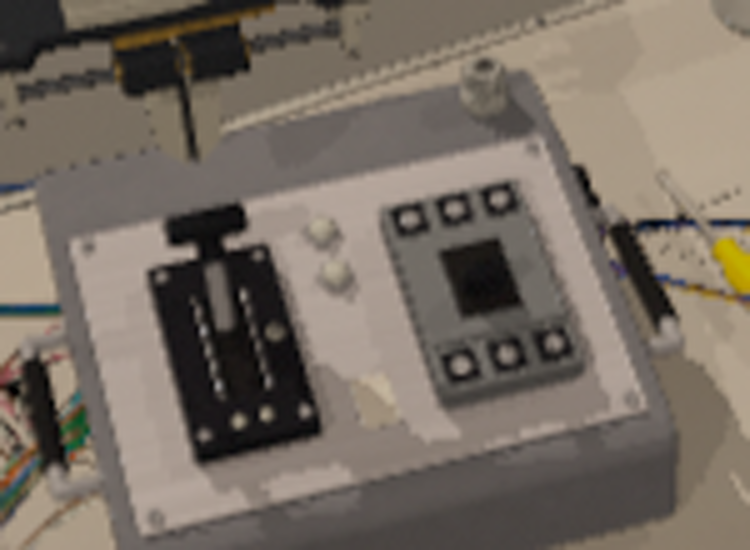

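The toggle, at (480,280), now leans forward and is off. The finger is behind the lever bar at (205,225). Next I'll descend and push.

Call:
arm_command(plan=[[[0,0,-0.8],0,255],[[0,0,-1.6],0,255],[[0,0,-1.7],0,255],[[-0.2,0.03,-1.7],0,255],[[-0.4,0.07,-1.7],0,255],[[-0.6,0.1,-1.65],0,255],[[-0.8,0.14,-1.6],0,255],[[-0.8,0.14,-1.6],0,255]])

```text
t: 6.92
tcp_pos: [590.6, 154.5, 180.7]
tool_rot: [-3.141, -0.005, -0.18]
ft_force: [3.4, -0.9, 2.6]
opening: 0.5
grip_force: 2.0
```

Call:
arm_command(plan=[[[-0.2,0.035,0],0,255],[[-0.4,0.07,0.1],0,255],[[-0.6,0.1,0.15],0,255],[[-0.8,0.14,0.15],0,255],[[-1.0,0.175,0.15],0,255],[[-1.2,0.21,0.15],0,255],[[-1.4,0.245,0.15],0,255],[[-1.6,0.28,0.15],0,255]])

```text
t: 7.92
tcp_pos: [550.2, 161.2, 182.6]
tool_rot: [-3.141, -0.003, -0.18]
ft_force: [6.2, -1.2, -4.8]
opening: 0.4
grip_force: 3.1
```

Call:
arm_command(plan=[[[-0.2,0.035,0],0,255],[[-0.4,0.07,0],0,255],[[-0.6,0.1,-0.05],0,255],[[-0.8,0.14,-0.1],0,255],[[-0.95,0.165,-0.2],0,255],[[-1.1,0.19,-0.3],0,255]])

```text
t: 8.68
tcp_pos: [520.5, 166.5, 174.7]
tool_rot: [3.141, 0.001, -0.179]
ft_force: [0.9, -0.4, -0.6]
opening: 0.1
grip_force: 0.0
```

Call:
arm_command(plan=[[[-0.15,0.03,-0.1],0,255],[[-0.3,0.05,-0.2],0,255],[[-0.4,0.07,-0.25],0,255],[[-0.4,0.07,-0.25],0,255]])

```text
t: 9.18
tcp_pos: [511.1, 168.1, 168.6]
tool_rot: [3.141, 0.0, -0.179]
ft_force: [0.9, 0.1, 0.2]
opening: 0.1
grip_force: 0.0
```

Call:
arm_command(plan=[[[-0.1,0.02,0],0,255],[[-0.2,0.035,0],0,255],[[-0.2,0.035,0],0,255]])

```text
t: 9.55
tcp_pos: [508.2, 168.7, 169.5]
tool_rot: [-3.14, -0.004, -0.18]
ft_force: [5.4, -0.3, 0.2]
opening: 0.6
grip_force: 2.0
```

Call:
arm_command(plan=[[[0.2,-0.03,0.3],0,255],[[0.3,-0.05,1.5],0,255],[[0,-1,2],0,255],[[-0.6,-3,2],0,255],[[-1.3,-5.2,2],0,255],[[-1.3,-5.2,2],0,255],[[-1.3,-5.2,1.5],0,255],[[-1.3,-5.2,1.5],0,255]])

```text
t: 10.55
tcp_pos: [473.1, 40.5, 205.2]
tool_rot: [-3.141, 0.002, -0.177]
ft_force: [-1.0, 1.1, -0.1]
opening: 0.1
grip_force: 0.0
```

```bash
python3 - <<'E'
from h import *
im=ctrl.get_image('scene'); s=ctrl.observe(); print(s['tcp_pos'],s['ft_force'],s['t'])
cv2.imwrite('pics/crop5.png',cv2.resize(im['pixels'][195:305,220:370,::-1],None,fx=5,fy=5,interpolation=cv2.INTER_CUBIC))
P,_=pts(im,np.ones((480,640),bool))
c,n=np.cos(.175),np.sin(.175)
b=(P[:,:2]-[555,93])@np.array([[c,-n],[n,c]]).T
b=(P[:,:2]-[555,93])@np.array([[c,n],[-n,c]])
k=(abs(b[:,1]-66)<26)&(b[:,0]>-115)&(b[:,0]<40)&(P[:,2]>128)&(P[:,2]<180)
print('lever',k.sum(),b[k].mean(0),b[k].min(0),b[k].max(0),P[k,2].min(),P[k,2].max())
E
```

```text
[473.36232169  40.60237383 205.5711666 ] [0.2462221  0.00203796 0.41069321] 10.6
lever 125 [-72.64588369  65.94462468] [-86.0643688   44.06817132] [33.93522051 87.10953491] 128.01555420484416 155.10126320653777
```

View pics/crop5.png

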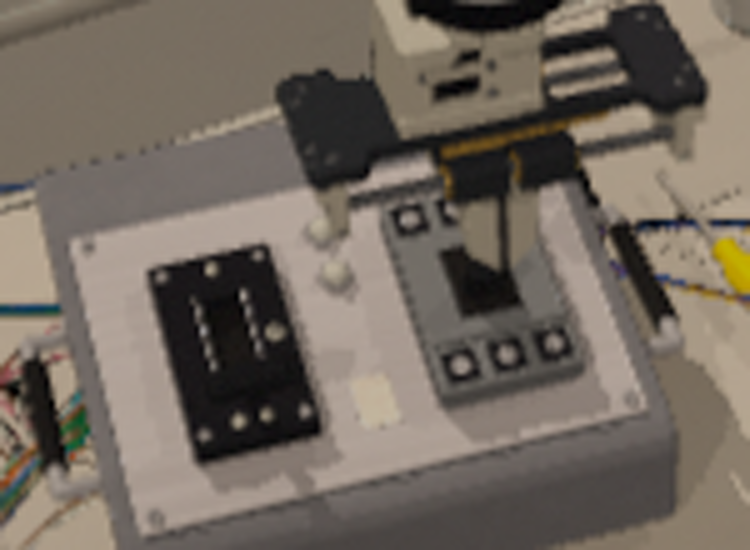

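Call:
arm_command(plan=[[[0,0,-0.8],0,255],[[0,0,-1.6],0,255],[[0,0,-1.85],0,255],[[0.3,-0.05,-1.85],0,255],[[0.5,-0.09,-1.85],0,255],[[0.7,-0.12,-1.85],0,255],[[0.9,-0.16,-1.85],0,255],[[0.9,-0.16,-1.85],0,255]])

```text
t: 11.6
tcp_pos: [497.0, 35.1, 160.5]
tool_rot: [-3.141, -0.001, -0.18]
ft_force: [-0.1, -1.1, 1.3]
opening: 0.3
grip_force: 0.5
```

Call:
arm_command(plan=[[[0.1,-0.02,0],0,255],[[0.2,-0.035,0],0,255],[[0.3,-0.05,0],0,255],[[0.4,-0.07,0],0,255],[[0.4,-0.07,0],0,255]])

```text
t: 12.22
tcp_pos: [506.6, 33.1, 160.0]
tool_rot: [-3.141, -0.0, -0.18]
ft_force: [0.4, 0.3, 0.6]
opening: 0.3
grip_force: 0.0
```

Call:
arm_command(plan=[[[0.1,-0.02,0],0,255],[[0.1,-0.02,0],0,255],[[-0.2,0.03,0.2],0,255],[[-0.4,0.07,1.8],0,255],[[-0.4,0.07,4],0,255],[[-1.4,-1.5,5],0,255],[[-1.4,-4,5],0,255],[[-1.4,-6,5],0,255]])

```text
t: 13.22
tcp_pos: [470.7, -118.9, 286.1]
tool_rot: [3.14, -0.002, -0.18]
ft_force: [0.2, 0.8, 1.2]
opening: 0.8
grip_force: 0.0
```

```bash
python3 - <<'E'
from h import *
im=ctrl.get_image('scene'); s=ctrl.observe(); print(s['tcp_pos'],s['ft_force'],s['t'])
cv2.imwrite('pics/crop6.png',cv2.resize(im['pixels'][195:345,160:370,::-1],None,fx=3.8,fy=3.8,interpolation=cv2.INTER_CUBIC))
P,_=pts(im,np.ones((480,640),bool))
c,n=np.cos(.175),np.sin(.175)
for nm,A in (('before',np.load('all.npy')),('now',P)):
    b=(A[:,:2]-[555,93])@np.array([[c,n],[-n,c]])
    for y,w,lo in ((66,26,130),(-68,14,136)):
        k=(abs(b[:,1]-y)<w)&(abs(b[:,0]+30)<70)&(A[:,2]>lo)&(A[:,2]<185)
        print(nm,k.sum(),b[k].mean(0).round(1),A[k,2].mean().round(1),A[k,2].max().round(1))
E
```

```text
[ 469.9246536  -126.73617584  285.34520138] [-0.16713937 -5.45461839  0.06735845] 13.275
before 160 [11.7 66.7] 160.5 176.0
before 56 [-18.2 -66.9] 145.8 154.9
now 114 [-79.5  66.4] 148.2 154.3
now 54 [-18.3 -67.1] 146.2 155.1
```

View pics/crop6.png

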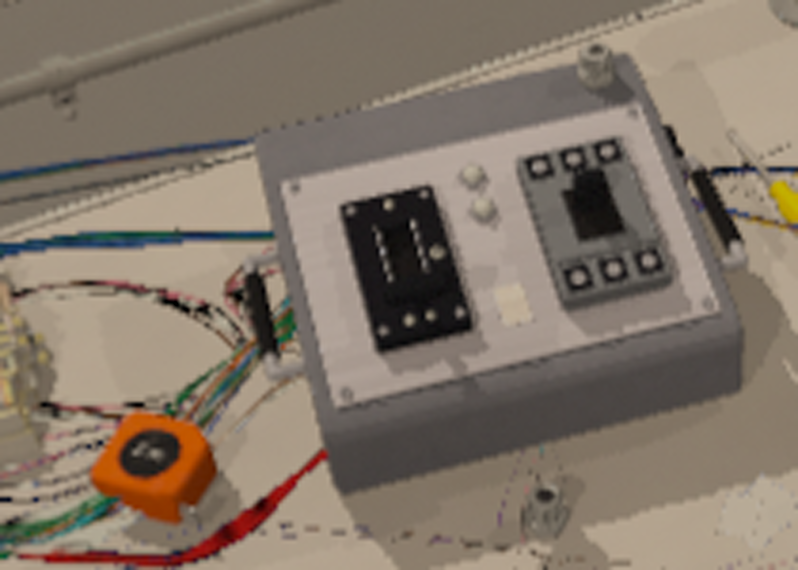

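The toggle is back at its starting (on) position. The lever is at the near end, and the box and glands haven't moved.

Call:
arm_command(plan=[[[0,0,0],0,255],[[0,0,0],0,255]])

```text
t: 13.52
tcp_pos: [471.2, -115.2, 285.1]
tool_rot: [-3.141, 0.0, -0.178]
ft_force: [-0.9, -0.1, 0.5]
opening: 0.4
grip_force: 0.0
```

```bash
python3 -c "
from h import *
print(ctrl.close_job())"
```

```text
the job is handed in; nothing more can be done
None
```

The job is handed in: breaker pushed off, changeover lever slid home to generator against its stop, breaker pushed back on, with the box and glands unmoved in the last picture and about 13.5 s used.

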